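Load a filter bowl and bayonet its carrier up into the leak-test head

TASK

Set the clear filter bowl upright in the cup of the steel carrier that stands on the bench, then take the carrier by its handle and lift it up into the underside of the leak-test head, its three lugs through the gaps of the bayonet ring, until the bowl touches the sprung seal. Swing the handle to the right (counter-clockwise seen from above) until the lugs have ridden over their ramps, met the stop and dropped into their lock, and let go: the carrier must hang there level by itself, bowl inside. Feel for the seal and the stop rather than forcing anything, keep bowl and carrier upright, and leave the loose parts lying around where they are.

Things in the scene. Friction and masses are not known exactly. Their poses are not given: they have to be found in the camera images.
- head: fixed leak-test head: grey base plate 210x130x12 mm (reaching 60 mm in front of the bell's axis), white column with a gauge on top, steel bell (92 mm across, 58 mm high, open below) overhanging 75 mm in front of the column, small valve on it; highest point 285 mm. Origin on the bench under the bell's axis; x from bell to column (away from the robot), z up
- head_mouth (a point): centre of the underside of the bayonet ring in the bell's mouth, 150 mm above the bench; axes as head. Bore 60 mm; three 58 degree gaps. Counter-clockwise from each gap a ledge has a ramp (2 to 7 mm above this point, over 20 degrees), a crest (7 mm, 4 degrees), a lock notch (4.5 mm, 20 degrees wide) and a 14 mm stop wall. Bell inside the ring: 76 mm wide
- carrier: loose steel carrier, 0.21 to 0.34 kg: cup 56 mm across, 58 mm high (bore 40 mm, its floor 18 mm above the underside, top 8 mm coned as lead-in), black handle along its -x. Origin: centre of the underside, z up. Three lugs, 9 mm (16 degrees) wide, 44 to 49 mm above the underside, out to 36 mm radius: one above the handle, two at 120 degrees to it. With the bowl in, its rim is at 73 mm
- carrier_axis (a point): point on the cup's axis at the level of the lugs' undersides, 44 mm above the carrier's underside; axes as carrier. When locked it is 4.5 mm above head_mouth.
- carrier_grip (a point): centre of the black handle grip (84 mm long, 14 mm wide, 22 mm high), 112 mm out from the cup's axis and 27 mm above the carrier's underside; the cup hangs on this lever, so grip firmly.
- bowl_center (a point): centre of the loose filter bowl, half-way up: clear round bowl, 55 mm high, body 36 mm across, black rim 39 mm across in its top 8 mm, black drain plug under its middle; 50 g, stands open end up on the bench. Seated in the cup it is 45.5 mm above the carrier's underside and its rim stands 15 mm above the cup.
- seal_spare: bystander: black rubber ring, 71 mm across, 11 mm high, lying flat; origin under its centre
- ptfe: bystander: small reel of white tape with blue flanges, 53 mm across, 14 mm high; origin under its centre
- tee: bystander: brass pipe tee, 22x52x35 mm; origin under its centre
- cap_knob: bystander: black round knob, 48 mm across, 22 mm high; origin under its centre
- head_lock (a point): where the handle's centre is nominally when locked: straight out from the head, carrier yaw = head yaw. To enter: carrier yaw = head yaw minus 60 degrees (handle out to the left) fits the gaps. The ring was clamped by hand: gaps, notches and stops lie up to 12 degrees either side of nominal, which no reading shows, so the stop must be felt
- head_seal (a point): centre of the underside of the flat rubber seal inside the bell, 30.5 mm above head_mouth; sprung, it yields upward by up to 10 mm (1.5 N to start it, 0.8 N more per mm; pressed in about 3 mm when locked, 5.5 mm as the lugs pass the crest)

How it is judged:
By the outcome, as a careful person would: the job done as asked, in the order asked, and still so for the second after the job is handed in, with the robot touching nothing.
It also fails if it takes over 72 s, if anything falls off the work surface, if the arm or the gripper's body presses on something with over 40 N, if the wrist force passes 120 N, or if a joint passes its speed limit or range.

ROBOT

A 7-joint arm with a two-finger parallel gripper is mounted at the origin on a cart in front of the work surface, level with it; the furniture and walls round the work are solid. World frame = base frame: x ahead of the robot, y to its left, z up, the work surface at z = 0. Lengths are in m, angles in rad, forces in N, time in s.
With the tool pointing down it reaches from about 0.425 to 0.975 m from the base axis. Payload 16.7 kg.
Tool frame: the origin (TCP) lies on the centre line of the jaws, within the pads' length; the fingertips stand 14 mm ahead of it and the grasp point (between the pads) lies 5 mm behind it; z points along the fingers, y is the line along which they close (so a half turn about z gives the same grasp; the last joint's range is limited). The gripper opens to 85 mm and grips with 20 to 120 N. Pads are 22 mm wide; open, the fingers measure 114 mm over their backs; the gripper's body (76 mm by 85 mm) begins 54 mm behind the grasp point. The pads swing forward as they close: fully open they stand 13 mm farther back than shut.
Start: joints at [1.179, 0.426, 0.074, 1.606, -0.034, 1.111, -0.067], TCP at [0.162, -0.655, 0.245] pointing down, gripper open.
Joint ranges: [-2.85, 2.85], [-0.5, 2.14], [-1.23, 1.37], [0.21, 2.46], [-1.02, 4.16], [0.16, 2.05], [-2.73, 2.73]. Speed limits (rad/s): [1.89, 1.89, 2.39, 2.39, 3.01, 3.01, 3.01].

INTERFACE

Orientations are given as a unit quaternion [w, x, y, z].
In Python, from rig import sensors, get_image, camera_params, workorder gives the robot as it stands.
- The arm moves only by the tool arm_command, never from a script. Its argument "steps" is a list of rows, each an object of numbers: "dx", "dy", "dz": the shift along the tool's x, y, z in m; "ax", "ay", "az": the turn, a rotation vector about the tool's x, y, z in rad; "hand": the finger opening in m, from 0 to 0.0854. In form: [{"dx": .., "dy": .., "dz": .., "ax": .., "ay": .., "az": .., "hand": ..}, ...]. A call has 1 to 20 rows; each row is the pose to reach, as a shift and turn from the pose commanded when the call began, along the tool's axes at that moment; what a row does not reach only later rows make up. A row lasts 1/12 s, in which the tool goes at most 41.7 mm and 7.16 degrees, less where a joint would pass 70% of its speed; a pose out of reach is approached as far as the arm can. A call with a gripper value outside its range is refused whole. The fingers move at their own pace and stop on an object; "newtons" is the grip in N (left out, the last holds). Time passes only in rows, so rows that repeat a pose let the fingers close. It gives the time, the measured TCP pose, the force, the opening and the grip force at its end, in the units of the state.
- sensors.get_state(): the state, without advancing time (a new reading comes with each control period).
- get_image(name): name is "scene" or "top" or "wrist"; returns the picture (420x560x3 uint8, red, green, blue); there is no depth.
- camera_params(name): a dict with "mtx" (3x3 intrinsics, pixels), "k1" (the pictures are not rectified: a ray, as slopes to the right and down, at radius r is drawn at 1 + k1 r^2 times it, then the intrinsics apply), "R" (3x3) and "t" (3): a world point X has camera coordinates R X + t. Camera axes: x right, y down, z forward; pixel columns grow to the right and rows downward; lengths in m; the calibration is good to about 2 mm. A picture is of the moment at which its call begins: read the wrist's pose just before it. camera_params takes no time and is no camera call; for the wrist camera it gives the pose at the moment of the call.
- workorder.hand_in(): hands the job in; it is judged then, once.
The state is a dict: "time_s": time; "joint_pos": joint angles; "dq": joint speeds; "joint_efforts": joint torques, N m; "ee_pos": TCP position; "eef_rot": TCP orientation; "force": force on the tool from outside, world axes, zero at the start; "ft_torque": the same for the moment, N m; "grip_width": finger opening in m; "finger_force": force on a finger pad.
Only numpy, scipy, OpenCV 4.12 (cv2) and the standard library are available. Lean on these libraries where they do the work, as an engineer would, in place of code of your own. Each camera call takes 0.05 s, during which the arm holds its last target. There are 200 camera calls.

## Working session

There is one attempt and no reset: what is moved stays moved. The work goes in short steps, Python scripts to look and compute and a tool call to move; the robot and the scene stay as the last step left them, time stands still between calls to the robot, and variables do not carry over. Pictures are saved under pics/ and viewed, at most 10 in all, crops included, and the job is handed in when it is done.

Besides the shell and the picture viewer there is one more tool, called as name(argument=value, ...) on one line, values as JSON. arm_command: Moves the arm, as the interface text tells. Its arguments: {"type":"object","properties":{"steps":{"type":"array","items":{"type":"object","properties":{"dx":{"type":"number"},"dy":{"type":"number"},"dz":{"type":"number"},"ax":{"type":"number"},"ay":{"type":"number"},"az":{"type":"number"},"hand":{"type":"number"}}}},"newtons":{"type":"number"}},"required":["steps"]}

```bash
mkdir -p pics; cat > h.py <<'E'
import numpy as np, cv2
from rig import sensors, get_image, camera_params, workorder
from scipy.spatial.transform import Rotation as Ro
def px2z(P,uv,z):
    m=np.array(P["mtx"]);R=np.array(P["R"]);t=np.array(P["t"])
    uv=np.atleast_2d(np.array(uv,float))
    d=(uv-[m[0,2],m[1,2]])/[m[0,0],m[1,1]]
    s=d.copy()
    for _ in range(20): s=d/(1+P["k1"]*(s**2).sum(1,keepdims=True))
    rays=np.c_[s,np.ones(len(s))]@R
    c=-R.T@t
    return c+rays*((z-c[2])/rays[:,2])[:,None]
def x2px(P,X):
    m=np.array(P["mtx"]);X=np.atleast_2d(X)@np.array(P["R"]).T+np.array(P["t"])
    s=X[:,:2]/X[:,2:];s=s*(1+P["k1"]*(s**2).sum(1,keepdims=True))
    return s*[m[0,0],m[1,1]]+[m[0,2],m[1,2]]
def save(n,f):
    im=get_image(n);cv2.imwrite("pics/"+f,im[:,:,::-1]);return im
def tool():
    s=sensors.get_state();q=s["eef_rot"];return np.array(s["ee_pos"]),Ro.from_quat([q[1],q[2],q[3],q[0]]).as_matrix(),s
E
python3 - <<'E'
from h import *
a=save("scene","s1.png");b=save("top","t1.png")
cv2.imwrite("pics/both.png",cv2.resize(np.hstack([a,b])[:,:,::-1],(800,300)))
for n in("scene","top","wrist"):
    P=camera_params(n);print(n,-np.array(P["R"]).T@P["t"],np.array(P["R"])[2],P["mtx"][0])
p,R,s=tool();print(p,R,s)
E
```

```text
scene [-0.12720203  0.71681161  0.57685801] [ 0.61060636 -0.67925376 -0.40715377] [522.66448292   0.         272.83753223]
top [0.44236353 0.01021711 1.38776926] [ 0.09417797 -0.0092132  -0.99551275] [529.31539014   0.         284.5995645 ]
wrist [ 0.23273201 -0.63664431  0.37304637] [-0.28319434 -0.0680345  -0.95664637] [354.87724662   0.         281.61445222]
[ 0.16153983 -0.65502125  0.24470182] [[ 9.70906849e-01  2.39457253e-01 -3.37471202e-04]
 [ 2.39457481e-01 -9.70906252e-01  1.07912329e-03]
 [-6.92490016e-05 -1.12853820e-03 -9.99999361e-01]] {'time_s': 0.1, 'joint_pos': array([ 1.17948834,  0.42663545,  0.07382815,  1.60654467, -0.03409692,
        1.11080148, -0.06709331]), 'dq': array([-1.39491497e-03, -2.34444437e-03, -7.04931677e-04, -1.54708215e-03,
       -3.67885175e-04, -6.45775832e-04,  7.80785955e-05]), 'joint_efforts': array([ 7.94812484e-03, -9.51524949e+01,  3.77123907e+00, -4.64402461e+01,
        1.95417943e-02,  6.40777900e-03, -5.83923310e-06]), 'ee_pos': array([ 0.16153983, -0.65502125,  0.24470182]), 'eef_rot': array([-5.55974032e-04,  9.92699912e-01,  1.20609141e-01, -1.02427783e-04]), 'force': array([ 0.64183295,  0.59223691, -0.98184533]), 'ft_torque': array([0.01207763, 0.05168823, 0.02852849]), 'finger_force': 0.0, 'grip_width': 0.08539559238248895}
```

View pics/t1.png

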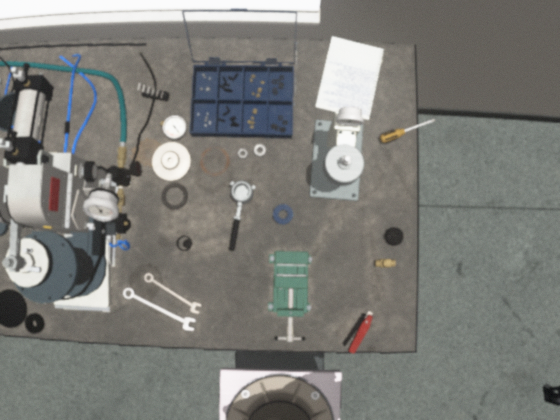

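View pics/s1.png

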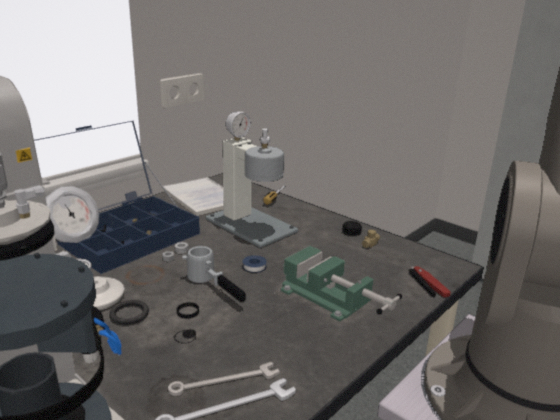

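The top picture (+x up, +y left) shows the bell at about (343,160), the carrier cup at (241,190) with its black handle down to (234,240), and the bowl at (184,243). The seal ring is at (175,196), the reel at (283,214), the knob at (394,237) and the tee at (385,264). A vise stands at (291,285). In the scene view the bowl rim is at (187,310), the cup at (200,265) and the handle at (231,287).

```bash
python3 - <<'E'
from h import *
im=cv2.imread("pics/t1.png")
c=np.hstack([cv2.resize(im[165:260,160:255],(380,380),interpolation=2),cv2.resize(im[100:205,295:400],(380,380),interpolation=2)])
cv2.imwrite("pics/c1.png",c)
P=camera_params("top");g=cv2.cvtColor(im,6)
def comp(g,x0,y0,x1,y1,f,minA=15):
    m=np.zeros(g.shape[:2],np.uint8);m[y0:y1,x0:x1]=f(im[y0:y1,x0:x1].astype(int))*255
    n,l,st,ce=cv2.connectedComponentsWithStats(m)
    return [(l==i,st[i],ce[i]) for i in range(1,n) if st[i][4]>minA]
dark=lambda a:a.max(2)<40
for m,s,ce in comp(g,220,175,255,260,dark):
    pts=np.argwhere(m)[:,::-1].astype(np.float32);print("handle",s,ce,cv2.minAreaRect(pts),px2z(P,ce,0.038))
for m,s,ce in comp(g,172,230,198,256,dark): print("bowl",s,ce,px2z(P,ce,0.051))
sat=lambda a:(a.max(2)>120)
for m,s,ce in comp(g,222,175,258,205,sat): 
    pts=np.argwhere(m)[:,::-1].astype(np.float32);e=cv2.minEnclosingCircle(pts);print("cup",s,ce,e,px2z(P,ce,0.058))
for n,uv,z in [("bellbot",(343,162),.15),("belltop",(343,162),.208)]: print(n,px2z(P,uv,z))
print("corners",px2z(P,[(311,195),(358,199),(315,121),(361,125)],.012))
E
```

```text
cup [222 175  36  30 705] [243.22553191 187.76879433] ((239.5, 189.5), 22.726736068725586) [[0.61948274 0.10396677 0.058     ]]
cup [222 186  13  19 122] [225.58196721 196.63934426] ((228.0, 195.75), 10.201203346252441) [[0.59583615 0.14805482 0.058     ]]
bellbot [[ 0.67486039 -0.13782738  0.15      ]]
belltop [[ 0.66396594 -0.13089024  0.208     ]]
corners [[ 0.61067669 -0.07087336  0.012     ]
 [ 0.60313692 -0.19498325  0.012     ]
 [ 0.8102422  -0.07848849  0.012     ]
 [ 0.80321553 -0.20234902  0.012     ]]
```

View pics/c1.png

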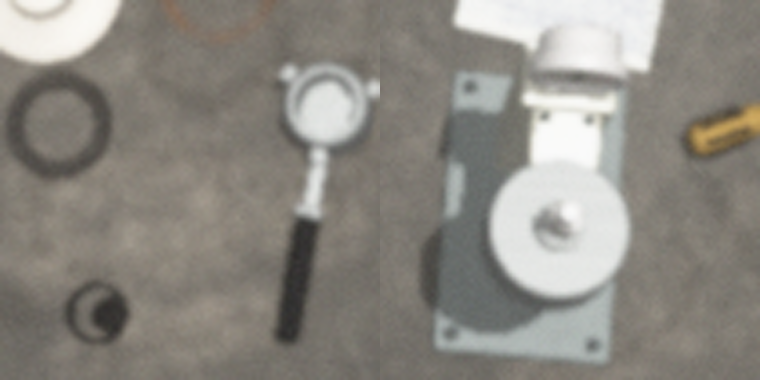

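The crop shows the cup centre at (241.5,191.2), the handle from (236.5,219.5) to (232,250.5), and the bowl rim centre at (184.5,243). The plate's front corners are at (310.5,196.2) and (358.6,200), and the bell top centre is at (344.7,164.1).

```bash
python3 - <<'E'
from h import *
P=camera_params("top")
print("cup",px2z(P,(241.5,191.2),.058))
h=px2z(P,[(236.5,219.5),(232,250.5)],.038);print("handle",h,np.linalg.norm(h[0]-h[1]),h.mean(0))
print("bowl",px2z(P,(184.5,243),.055))
c=px2z(P,[(310.5,196.2),(358.6,200),(316.3,119.9)],.012);print("plate",c,np.linalg.norm(c[0]-c[1]),np.linalg.norm(c[0]-c[2]))
d=c[2]-c[0];print("yaw",np.degrees(np.arctan2(d[1],d[0])), "axis from plate",(c[0]+c[1])/2+.06*d/np.linalg.norm(d))
print("bell",px2z(P,(344.7,164.1),.208))
W=camera_params("wrist");p,R,s=tool();cw=-np.array(W["R"]).T@W["t"]
print("cam in tool",R.T@(cw-p),R.T@np.array(W["R"]).T)
E
```

```text
cup [[0.61061901 0.10807511 0.058     ]]
handle [[0.53992244 0.12016717 0.038     ]
 [0.46044413 0.12937584 0.038     ]] 0.08001000483297853 [0.50018329 0.1247715  0.038     ]
bowl [[0.47587905 0.24916487 0.055     ]]
plate [[ 0.60747882 -0.06961546  0.012     ]
 [ 0.60052889 -0.19659813  0.012     ]
 [ 0.81338256 -0.08193143  0.012     ]] 0.12717272101826418 0.2062717449588393
yaw -3.4230247523187805 axis from plate [ 0.66389681 -0.13668925  0.012     ]
bell [[ 0.65923268 -0.13481059  0.208     ]]
cam in tool [ 0.07351258 -0.00093964 -0.12834866] [[-5.51071398e-06 -9.56668150e-01 -2.91180445e-01]
 [ 9.99999750e-01  2.00663984e-04 -6.78203357e-04]
 [ 7.07244979e-04 -2.91180376e-01  9.56667909e-01]]
```

arm_command(steps=[{"dx":0.33,"dy":-0.253,"az":-0.6},{"dx":0.33,"dy":-0.253,"az":-0.6},{"dx":0.33,"dy":-0.253,"az":-0.6},{"dx":0.33,"dy":-0.253,"az":-0.6},{"dx":0.33,"dy":-0.253,"az":-0.6},{"dx":0.33,"dy":-0.253,"az":-0.6},{"dx":0.33,"dy":-0.253,"az":-0.6},{"dx":0.33,"dy":-0.253,"az":-0.6},{"dx":0.33,"dy":-0.253,"az":-0.6},{"dx":0.33,"dy":-0.253,"az":-0.6},{"dx":0.45,"dy":-0.533,"az":-1.3},{"dx":0.45,"dy":-0.533,"az":-1.3},{"dx":0.45,"dy":-0.533,"az":-1.3},{"dx":0.45,"dy":-0.533,"az":-1.3},{"dx":0.45,"dy":-0.533,"az":-1.3},{"dx":0.45,"dy":-0.533,"az":-1.3},{"dx":0.45,"dy":-0.533,"az":-1.3},{"dx":0.45,"dy":-0.533,"az":-1.3}])

```text
validation failed for argument at $.st...
```

```bash
cat >> h.py <<'E'
def go(x,y,z,yaw):
    "tool deltas to a TCP pose, tool x at world yaw (deg)"
    p,R,s=tool();d=R.T@(np.array([x,y,z])-p);yn=np.degrees(np.arctan2(R[1,0],R[0,0]))
    T=Ro.from_euler("z",yaw,degrees=True).as_matrix()@np.diag([1,-1,-1.])
    print("t",round(s["time_s"],2),"p",p.round(4),"yaw",yn.round(1),"->",d.round(4),"rot",Ro.from_matrix(R.T@T).as_rotvec().round(4),"F",s["force"].round(1),"q7",s["joint_pos"][6].round(2))
E
python3 -c "
from h import *
go(.476-.0,.249,.2,150)"
```

```text
t 0.1 p [ 0.1615 -0.655   0.2447] yaw 13.9 -> [ 0.5218 -0.8024  0.0456] rot [-6.0000e-04 -1.3000e-03 -2.3762e+00] F [ 0.6  0.6 -1. ] q7 -0.07
```

arm_command(steps=[{"dx":0.33,"dy":-0.253,"dz":0,"ax":0,"ay":0,"az":-0.6,"hand":0.085},{"dx":0.33,"dy":-0.253,"dz":0,"ax":0,"ay":0,"az":-0.6,"hand":0.085},{"dx":0.33,"dy":-0.253,"dz":0,"ax":0,"ay":0,"az":-0.6,"hand":0.085},{"dx":0.33,"dy":-0.253,"dz":0,"ax":0,"ay":0,"az":-0.6,"hand":0.085},{"dx":0.33,"dy":-0.253,"dz":0,"ax":0,"ay":0,"az":-0.6,"hand":0.085},{"dx":0.33,"dy":-0.253,"dz":0,"ax":0,"ay":0,"az":-0.6,"hand":0.085},{"dx":0.33,"dy":-0.253,"dz":0,"ax":0,"ay":0,"az":-0.6,"hand":0.085},{"dx":0.33,"dy":-0.253,"dz":0,"ax":0,"ay":0,"az":-0.6,"hand":0.085},{"dx":0.33,"dy":-0.253,"dz":0,"ax":0,"ay":0,"az":-0.6,"hand":0.085},{"dx":0.33,"dy":-0.253,"dz":0,"ax":0,"ay":0,"az":-0.6,"hand":0.085},{"dx":0.45,"dy":-0.533,"dz":0,"ax":0,"ay":0,"az":-1.3,"hand":0.085},{"dx":0.45,"dy":-0.533,"dz":0,"ax":0,"ay":0,"az":-1.3,"hand":0.085},{"dx":0.45,"dy":-0.533,"dz":0,"ax":0,"ay":0,"az":-1.3,"hand":0.085},{"dx":0.45,"dy":-0.533,"dz":0,"ax":0,"ay":0,"az":-1.3,"hand":0.085},{"dx":0.45,"dy":-0.533,"dz":0,"ax":0,"ay":0,"az":-1.3,"hand":0.085},{"dx":0.45,"dy":-0.533,"dz":0,"ax":0,"ay":0,"az":-1.3,"hand":0.085},{"dx":0.45,"dy":-0.533,"dz":0,"ax":0,"ay":0,"az":-1.3,"hand":0.085},{"dx":0.45,"dy":-0.533,"dz":0,"ax":0,"ay":0,"az":-1.3,"hand":0.085}])

```text
time_s: 1.6
ee_pos: [0.4712, -0.0243, 0.2456]
eef_rot: [-0.0, 0.715, 0.699, 0.001]
force: [-0.4, 0.2, 0.7]
grip_width: 0.0853
finger_force: 0.0
```

```bash
python3 -c "
from h import *
go(.476,.249,.18,150)"
```

```text
t 1.6 p [ 0.4712 -0.0243  0.2456] yaw 88.7 -> [ 0.2733 -0.0016  0.066 ] rot [ 1.4000e-03 -7.0000e-04 -1.0702e+00] F [-0.4  0.2  0.7] q7 -0.18
```

arm_command(steps=[{"dx":0.273,"dy":-0.002,"dz":0.066,"ax":0,"ay":0,"az":-1.07,"hand":0.085},{"dx":0.273,"dy":-0.002,"dz":0.066,"ax":0,"ay":0,"az":-1.07,"hand":0.085},{"dx":0.273,"dy":-0.002,"dz":0.066,"ax":0,"ay":0,"az":-1.07,"hand":0.085},{"dx":0.273,"dy":-0.002,"dz":0.066,"ax":0,"ay":0,"az":-1.07,"hand":0.085},{"dx":0.273,"dy":-0.002,"dz":0.066,"ax":0,"ay":0,"az":-1.07,"hand":0.085},{"dx":0.273,"dy":-0.002,"dz":0.066,"ax":0,"ay":0,"az":-1.07,"hand":0.085},{"dx":0.273,"dy":-0.002,"dz":0.066,"ax":0,"ay":0,"az":-1.07,"hand":0.085},{"dx":0.273,"dy":-0.002,"dz":0.066,"ax":0,"ay":0,"az":-1.07,"hand":0.085},{"dx":0.273,"dy":-0.002,"dz":0.066,"ax":0,"ay":0,"az":-1.07,"hand":0.085},{"dx":0.273,"dy":-0.002,"dz":0.066,"ax":0,"ay":0,"az":-1.07,"hand":0.085},{"dx":0.273,"dy":-0.002,"dz":0.066,"ax":0,"ay":0,"az":-1.07,"hand":0.085}])

```text
time_s: 2.52
ee_pos: [0.4768, 0.2426, 0.1791]
eef_rot: [-0.0, 0.263, 0.965, -0.0]
force: [0.3, -0.3, -0.4]
grip_width: 0.0849
finger_force: 0.0
```

```bash
python3 -c "
from h import *
P=camera_params('wrist');np.save('w1.npy',P,allow_pickle=True);save('wrist','w1.png')
go(.476,.249,.052,150)
print(x2px(P,[[.476,.249,.055],[.6106,.108,.058],[.5,.125,.038]]))"
```

```text
t 2.57 p [0.4769 0.2424 0.1793] yaw 149.4 -> [0.0041 0.0053 0.1273] rot [-0.0002 -0.0001 -0.0099] F [ 0.4 -1.6 -0.7] q7 0.13
[[288.21194441 199.5984067 ]
 [228.09242442 401.11149533]
 [177.26039912 287.98441675]]
```

View pics/w1.png

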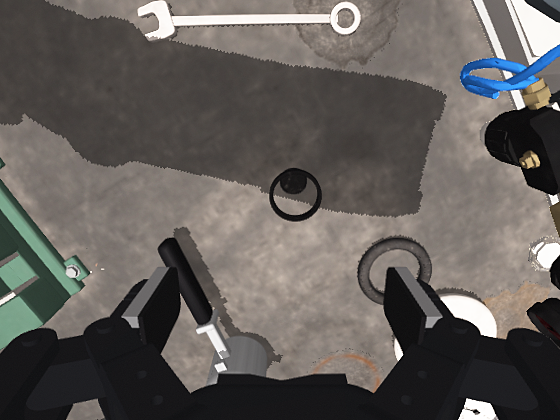

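The wrist view shows the bowl rim as a ring centred at (295.5,194.5). The handle runs from (170,243) to (205,318), and the cup is half hidden at (240,360).

```bash
python3 -c "
from h import *
P=np.load('w1.npy',allow_pickle=True).item()
im=cv2.imread('pics/w1.png');m=np.zeros(im.shape[:2],np.uint8);m[165:225,265:326]=255*(im[165:225,265:326].max(2)<28)
ct=max(cv2.findContours(m,0,1)[0],key=cv2.contourArea);print(cv2.minEnclosingCircle(ct))
c=cv2.fitEllipse(ct);print(c);b=px2z(P,c[0],.055)[0];print('bowl',b,np.linalg.norm(np.diff(px2z(P,[(c[0][0]-25.5,c[0][1]),(c[0][0]+25.5,c[0][1])],.055),axis=0)))
m[:]=0;m[225:325,150:215]=255*(im[225:325,150:215].max(2)<35)
ct=max(cv2.findContours(m,0,1)[0],key=cv2.contourArea);r=cv2.minAreaRect(ct);bp=cv2.boxPoints(r);print(r,px2z(P,r[0],.038),px2z(P,bp,.038).round(4))
go(b[0],b[1],.053,149.4)"
```

```text
((295.0067443847656, 194.06246948242188), 26.36875343322754)
((295.02740478515625, 194.44847106933594), (50.475120544433594, 51.390804290771484), 170.42225646972656)
bowl [0.47514605 0.25529994 0.055     ] 0.03753371376145583
((180.5, 281.0), (86.0, 61.0), 90.0) [[0.49591231 0.13138101 0.038     ]] [[0.4509 0.1325 0.038 ]
 [0.4764 0.1761 0.038 ]
 [0.5447 0.1299 0.038 ]
 [0.5174 0.082  0.038 ]]
t 2.57 p [0.4769 0.2424 0.1793] yaw 149.4 -> [0.008  0.0103 0.1263] rot [-0.0002 -0.0001  0.0005] F [ 0.4 -1.6 -0.7] q7 0.13
```

arm_command(newtons=25, steps=[{"dx":0.008,"dy":0.01,"dz":0.07,"ax":0,"ay":0,"az":0,"hand":0.085},{"dx":0.008,"dy":0.01,"dz":0.07,"ax":0,"ay":0,"az":0,"hand":0.085},{"dx":0.008,"dy":0.01,"dz":0.11,"ax":0,"ay":0,"az":0,"hand":0.085},{"dx":0.008,"dy":0.01,"dz":0.129,"ax":0,"ay":0,"az":0,"hand":0.07},{"dx":0.008,"dy":0.01,"dz":0.129,"ax":0,"ay":0,"az":0,"hand":0.055},{"dx":0.008,"dy":0.01,"dz":0.129,"ax":0,"ay":0,"az":0,"hand":0.045},{"dx":0.008,"dy":0.01,"dz":0.129,"ax":0,"ay":0,"az":0,"hand":0.035},{"dx":0.008,"dy":0.01,"dz":0.129,"ax":0,"ay":0,"az":0,"hand":0.035},{"dx":0.008,"dy":0.01,"dz":0.129,"ax":0,"ay":0,"az":0,"hand":0.035},{"dx":0.008,"dy":0.01,"dz":0.129,"ax":0,"ay":0,"az":0,"hand":0.035}])

```text
time_s: 3.4
ee_pos: [0.476, 0.2558, 0.0519]
eef_rot: [0.001, 0.262, 0.965, 0.001]
force: [-1.3, -1.4, 10.1]
grip_width: 0.0371
finger_force: 25.9
```

```bash
python3 -c "
from h import *
go(.66,.102,.18,171)"
```

```text
t 3.4 p [0.476  0.2558 0.0519] yaw 149.6 -> [-0.2367 -0.0393 -0.1278] rot [ 0.0017  0.0021 -0.3736] F [-1.3 -1.4 10.1] q7 -0.05
```

arm_command(steps=[{"dx":0,"dy":0,"dz":-0.03,"ax":0,"ay":0,"az":0,"hand":0.035},{"dx":0,"dy":0,"dz":-0.07,"ax":0,"ay":0,"az":0,"hand":0.035},{"dx":0,"dy":0,"dz":-0.105,"ax":0,"ay":0,"az":0,"hand":0.035},{"dx":-0.03,"dy":-0.005,"dz":-0.128,"ax":0,"ay":0,"az":-0.09,"hand":0.035},{"dx":-0.065,"dy":-0.01,"dz":-0.128,"ax":0,"ay":0,"az":-0.18,"hand":0.035},{"dx":-0.1,"dy":-0.015,"dz":-0.128,"ax":0,"ay":0,"az":-0.28,"hand":0.035},{"dx":-0.14,"dy":-0.02,"dz":-0.128,"ax":0,"ay":0,"az":-0.37,"hand":0.035},{"dx":-0.18,"dy":-0.03,"dz":-0.128,"ax":0,"ay":0,"az":-0.37,"hand":0.035},{"dx":-0.215,"dy":-0.035,"dz":-0.128,"ax":0,"ay":0,"az":-0.37,"hand":0.035},{"dx":-0.237,"dy":-0.039,"dz":-0.128,"ax":0,"ay":0,"az":-0.37,"hand":0.035},{"dx":-0.237,"dy":-0.039,"dz":-0.128,"ax":0,"ay":0,"az":-0.37,"hand":0.035},{"dx":-0.237,"dy":-0.039,"dz":-0.128,"ax":0,"ay":0,"az":-0.37,"hand":0.035}])

```text
time_s: 4.4
ee_pos: [0.6605, 0.1007, 0.1786]
eef_rot: [0.0, 0.081, 0.997, 0.0]
force: [-0.5, 0.7, 0.0]
grip_width: 0.037
finger_force: 25.7
```

```bash
python3 -c "
from h import *
P=camera_params('wrist');np.save('w2.npy',P,allow_pickle=True);save('wrist','w2.png')
go(.61,.11,.14,171)"
```

```text
t 4.45 p [0.6596 0.1021 0.1788] yaw 170.8 -> [ 0.0502 -0.0002  0.0388] rot [ 0.0006  0.0001 -0.0034] F [0.2 0.9 0.3] q7 0.78
```

View pics/w2.png

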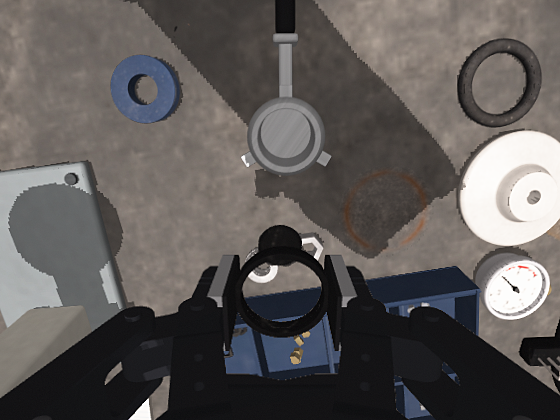

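The wrist view shows the held bowl with its rim centred at (283,292) and drain plug at (279,245). The cup top circle is at about (286,135) and the handle runs straight up from (285,40).

```bash
python3 -c "
from h import *
P=np.load('w2.npy',allow_pickle=True).item()
im=cv2.imread('pics/w2.png');g=cv2.medianBlur(cv2.cvtColor(im,6),5)
C=cv2.HoughCircles(g[80:200,220:350],3,1.5,3,param1=100,param2=25,minRadius=20,maxRadius=44)
for c in C[0][:6]: print(c[:2]+[220,80],c[2],px2z(P,c[:2]+[220,80],.058)[0].round(4))
C=cv2.HoughCircles(g[235:350,225:340],3,1.5,3,param1=100,param2=25,minRadius=36,maxRadius=50)
for c in C[0][:4]:
  q=c[:2]+[225,235];print('rim',q,c[2],px2z(P,q,.1788+.003)[0].round(4))
print('plug',px2z(P,(279,246),.1788-.052))
print('handle c',px2z(P,[(285.5,36),(285,0)],.038))
for R_ in(.028,.0195):print(np.ptp(x2px(P,[[.605-0,.11+R_,.058],[.605,.11-R_,.058]]),axis=0)/2)
cv2.imwrite('pics/c2.png',cv2.resize(im[70:200,215:360],(725,650)[:2]) [:600])
p,R,s=tool();print(p)
"
```

```text
[285.25 136.25] 34.1 [0.6114 0.1121 0.058 ]
[291.25 142.25] 41.45 [0.6162 0.1156 0.058 ]
[280.75 140.75] 33.2 [0.614  0.1086 0.058 ]
[282.25 127.25] 29.9 [0.605  0.1111 0.058 ]
[273.25 130.25] 43.1 [0.606  0.1046 0.058 ]
[280.75 131.75] 28.25 [0.6079 0.1096 0.058 ]
rim [281.25 280.75] 40.8 [0.6544 0.1023 0.1818]
rim [284.25 289.75] 47.4 [0.6586 0.1029 0.1818]
rim [281.25 291.25] 47.4 [0.6591 0.1016 0.1818]
rim [282.75 294.25] 49.05 [0.6605 0.1019 0.1818]
plug [[0.66281376 0.09967723 0.1268    ]]
handle c [[0.54454519 0.12332812 0.038     ]
 [0.52156251 0.1266934  0.038     ]]
[40.0887797   6.68251863]
[27.9299334   4.65597123]
[0.6596095  0.10212652 0.17877288]
```

```bash
python3 -c "
from h import *
go(.6115,.1125,.12,171)"
```

```text
t 4.45 p [0.6596 0.1021 0.1788] yaw 170.8 -> [0.0492 0.0025 0.0588] rot [ 0.0006  0.0001 -0.0034] F [0.2 0.9 0.3] q7 0.78
```

arm_command(steps=[{"dx":0.025,"dy":0.001,"dz":0.01,"ax":0,"ay":0,"az":0,"hand":0.035},{"dx":0.049,"dy":0.0025,"dz":0.03,"ax":0,"ay":0,"az":0,"hand":0.035},{"dx":0.049,"dy":0.0025,"dz":0.055,"ax":0,"ay":0,"az":0,"hand":0.035},{"dx":0.049,"dy":0.0025,"dz":0.062,"ax":0,"ay":0,"az":0,"hand":0.035},{"dx":0.049,"dy":0.0025,"dz":0.068,"ax":0,"ay":0,"az":0,"hand":0.035},{"dx":0.049,"dy":0.0025,"dz":0.074,"ax":0,"ay":0,"az":0,"hand":0.035},{"dx":0.049,"dy":0.0025,"dz":0.078,"ax":0,"ay":0,"az":0,"hand":0.035},{"dx":0.049,"dy":0.0025,"dz":0.078,"ax":0,"ay":0,"az":0,"hand":0.035}])

```text
time_s: 5.12
ee_pos: [0.6121, 0.1124, 0.1002]
eef_rot: [0.0, 0.08, 0.997, 0.0]
force: [-0.8, -0.7, -0.4]
grip_width: 0.0369
finger_force: 25.7
```

```bash
python3 -c "
from h import *
go(.6115,.1125,.076,171)"
```

```text
t 5.12 p [0.6121 0.1124 0.1002] yaw 170.8 -> [ 0.0006 -0.      0.0242] rot [ 0.0002 -0.     -0.003 ] F [-0.8 -0.7 -0.4] q7 0.68
```

arm_command(steps=[{"dx":0,"dy":0,"dz":0.008,"ax":0,"ay":0,"az":0,"hand":0.035},{"dx":0,"dy":0,"dz":0.016,"ax":0,"ay":0,"az":0,"hand":0.035},{"dx":0,"dy":0,"dz":0.022,"ax":0,"ay":0,"az":0,"hand":0.035},{"dx":0,"dy":0,"dz":0.025,"ax":0,"ay":0,"az":0,"hand":0.035},{"dx":0,"dy":0,"dz":0.025,"ax":0,"ay":0,"az":0,"hand":0.035}])

```text
time_s: 5.53
ee_pos: [0.6114, 0.1122, 0.0743]
eef_rot: [-0.001, 0.08, 0.997, -0.0]
force: [-0.9, -0.9, -0.6]
grip_width: 0.0366
finger_force: 25.7
```

arm_command(steps=[{"dx":0,"dy":0,"dz":0.002,"ax":0,"ay":0,"az":0,"hand":0.035},{"dx":0,"dy":0,"dz":0.002,"ax":0,"ay":0,"az":0,"hand":0.042},{"dx":0,"dy":0,"dz":0.002,"ax":0,"ay":0,"az":0,"hand":0.055},{"dx":0,"dy":0,"dz":0.002,"ax":0,"ay":0,"az":0,"hand":0.055},{"dx":0,"dy":0,"dz":0.002,"ax":0,"ay":0,"az":0,"hand":0.055},{"dx":0,"dy":0,"dz":-0.03,"ax":0,"ay":0,"az":0,"hand":0.055},{"dx":0,"dy":0,"dz":-0.07,"ax":0,"ay":0,"az":0,"hand":0.055},{"dx":0.04,"dy":0,"dz":-0.08,"ax":0,"ay":0,"az":0,"hand":0.055},{"dx":0.08,"dy":0,"dz":-0.08,"ax":0,"ay":0,"az":0,"hand":0.055},{"dx":0.08,"dy":0,"dz":-0.08,"ax":0,"ay":0,"az":0,"hand":0.055}])

```text
time_s: 6.37
ee_pos: [0.5267, 0.1264, 0.1558]
eef_rot: [-0.001, 0.078, 0.997, -0.001]
force: [1.4, 0.4, 0.3]
grip_width: 0.0549
finger_force: 0.0
```

```bash
python3 -c "
from h import *
P=camera_params('wrist');np.save('w3.npy',P,allow_pickle=True);a=save('wrist','w3.png');b=save('scene','s2.png');
c=np.hstack([cv2.resize(a,(400,300)),cv2.resize(b[220:340,140:300],(400,300))]);cv2.imwrite('pics/c3.png',c[:,:,::-1])
go(.5,.129,.022,171.5)"
```

```text
t 6.47 p [0.532 0.125 0.156] yaw 170.9 -> [ 0.0324 -0.001   0.134 ] rot [-0.001   0.0013 -0.0103] F [0.3 0.3 0.4] q7 0.68
```

View pics/c3.png

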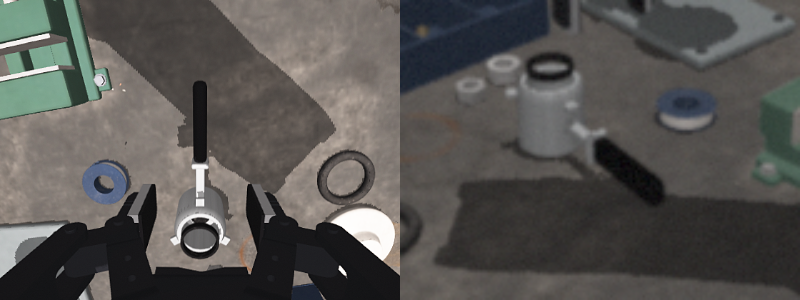

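The left half shows the bowl seated upright in the cup, black rim at (200,238), and the handle vertical at (200,80–162). The right half confirms it is upright with the rim about 15 mm above the cup.

```bash
python3 -c "
from h import *
P=np.load('w3.npy',allow_pickle=True).item()
im=cv2.imread('pics/w3.png');m=np.zeros(im.shape[:2],np.uint8);m[100:235,255:300]=255*(im[100:235,255:300].max(2)<34)
ct=max(cv2.findContours(m,0,1)[0],key=cv2.contourArea);r=cv2.minAreaRect(ct);print(r)
x,y,w,h=cv2.boundingRect(ct);e=px2z(P,[(x+w/2,y),(x+w/2,y+h)],.036);M=px2z(P,r[0],.038)[0];print(x,y,w,h,e,np.linalg.norm(e[0]-e[1]),M)
go(M[0],M[1],.022,171.3)"
```

```text
((279.5, 169.5), (113.0, 19.0), 90.0)
270 113 20 114 [[0.46129401 0.13605452 0.036     ]
 [0.54255104 0.12319904 0.036     ]] 0.08226766096269893 [0.49935415 0.12969249 0.038     ]
t 6.47 p [0.532 0.125 0.156] yaw 170.9 -> [ 0.0332 -0.0004  0.134 ] rot [-0.001   0.0013 -0.0068] F [0.3 0.3 0.4] q7 0.68
```

arm_command(newtons=115, steps=[{"dx":0.032,"dy":0,"dz":0.04,"ax":0,"ay":0,"az":0,"hand":0.055},{"dx":0.032,"dy":0,"dz":0.08,"ax":0,"ay":0,"az":0,"hand":0.055},{"dx":0.032,"dy":0,"dz":0.115,"ax":0,"ay":0,"az":0,"hand":0.055},{"dx":0.032,"dy":0,"dz":0.134,"ax":0,"ay":0,"az":0,"hand":0.045},{"dx":0.032,"dy":0,"dz":0.134,"ax":0,"ay":0,"az":0,"hand":0.035},{"dx":0.032,"dy":0,"dz":0.134,"ax":0,"ay":0,"az":0,"hand":0.025},{"dx":0.032,"dy":0,"dz":0.134,"ax":0,"ay":0,"az":0,"hand":0.018},{"dx":0.032,"dy":0,"dz":0.134,"ax":0,"ay":0,"az":0,"hand":0.008},{"dx":0.032,"dy":0,"dz":0.134,"ax":0,"ay":0,"az":0,"hand":0.008},{"dx":0.032,"dy":0,"dz":0.134,"ax":0,"ay":0,"az":0,"hand":0.008}])

```text
time_s: 7.3
ee_pos: [0.5024, 0.1303, 0.0226]
eef_rot: [0.001, 0.08, 0.997, 0.0]
force: [0.6, -0.1, 3.2]
grip_width: 0.0125
finger_force: 112.2
```

```bash
python3 -c "
from h import *
go(.5,.1295,.06,171);print(tool()[2]['ft_torque'])"
```

```text
t 7.3 p [0.5024 0.1303 0.0226] yaw 170.8 -> [ 0.0022 -0.0011 -0.0374] rot [ 0.0009  0.0025 -0.0032] F [ 0.6 -0.1  3.2] q7 0.47
[ 0.12270006 -0.65875684  0.11082257]
```

arm_command(steps=[{"dx":0,"dy":0,"dz":-0.005,"ax":0,"ay":0,"az":0,"hand":0.008},{"dx":0,"dy":0,"dz":-0.015,"ax":0,"ay":0,"az":0,"hand":0.008},{"dx":0,"dy":0,"dz":-0.03,"ax":0,"ay":0,"az":0,"hand":0.008},{"dx":0,"dy":0,"dz":-0.045,"ax":0,"ay":0,"az":0,"hand":0.008},{"dx":0,"dy":0,"dz":-0.055,"ax":0,"ay":0,"az":0.05,"hand":0.008},{"dx":-0.005,"dy":0,"dz":-0.055,"ax":0,"ay":0,"az":0.13,"hand":0.008},{"dx":-0.01,"dy":0,"dz":-0.055,"ax":0,"ay":0,"az":0.22,"hand":0.008},{"dx":-0.016,"dy":0,"dz":-0.055,"ax":0,"ay":0,"az":0.32,"hand":0.008},{"dx":-0.022,"dy":-0.001,"dz":-0.055,"ax":0,"ay":0,"az":0.43,"hand":0.008},{"dx":-0.028,"dy":-0.002,"dz":-0.055,"ax":0,"ay":0,"az":0.54,"hand":0.008},{"dx":-0.034,"dy":-0.003,"dz":-0.055,"ax":0,"ay":0,"az":0.65,"hand":0.008},{"dx":-0.04,"dy":-0.004,"dz":-0.055,"ax":0,"ay":0,"az":0.76,"hand":0.008},{"dx":-0.045,"dy":-0.004,"dz":-0.055,"ax":0,"ay":0,"az":0.85,"hand":0.008},{"dx":-0.05,"dy":-0.004,"dz":-0.055,"ax":0,"ay":0,"az":0.92,"hand":0.008},{"dx":-0.05,"dy":-0.004,"dz":-0.055,"ax":0,"ay":0,"az":0.946,"hand":0.008},{"dx":-0.05,"dy":-0.004,"dz":-0.055,"ax":0,"ay":0,"az":0.946,"hand":0.008},{"dx":-0.05,"dy":-0.004,"dz":-0.055,"ax":0,"ay":0,"az":0.946,"hand":0.008}])

```text
time_s: 8.72
ee_pos: [0.5495, 0.1184, 0.0767]
eef_rot: [-0.0, 0.524, 0.852, 0.0]
force: [-1.1, -0.7, -3.7]
grip_width: 0.0123
finger_force: 112.3
```

```bash
python3 -c "
from h import *
t=save('top','t3.png');s=save('scene','s3.png');w=save('wrist','w4.png');
p,R,st=tool();np.save('p3.npy',np.c_[R,p]);go(.551,.118,.0776,116.6);print(st['ft_torque'],st['grip_width'])
w2=cv2.imread('pics/w2.png')[:,:,::-1]
c=np.hstack([cv2.resize(t[100:210,270:370],(273,300)),cv2.resize(s[95:305,190:330],(200,300)),cv2.resize(w2[150:330,0:180],(300,300),interpolation=2)])
c2=cv2.resize(w,(400,300));c=np.vstack([c,np.hstack([c2,np.zeros((300,373,3),np.uint8)])]);cv2.imwrite('pics/c4.png',c[:,:,::-1])"
```

```text
t 8.87 p [0.5496 0.1184 0.0764] yaw 116.7 -> [-0.0009  0.001  -0.0012] rot [-0.0001 -0.0003  0.0023] F [-0.6  0.3 -2.7] q7 -0.21
[ 0.23955998  0.12124835 -0.05278972] 0.011761478541689005
```

View pics/c4.png

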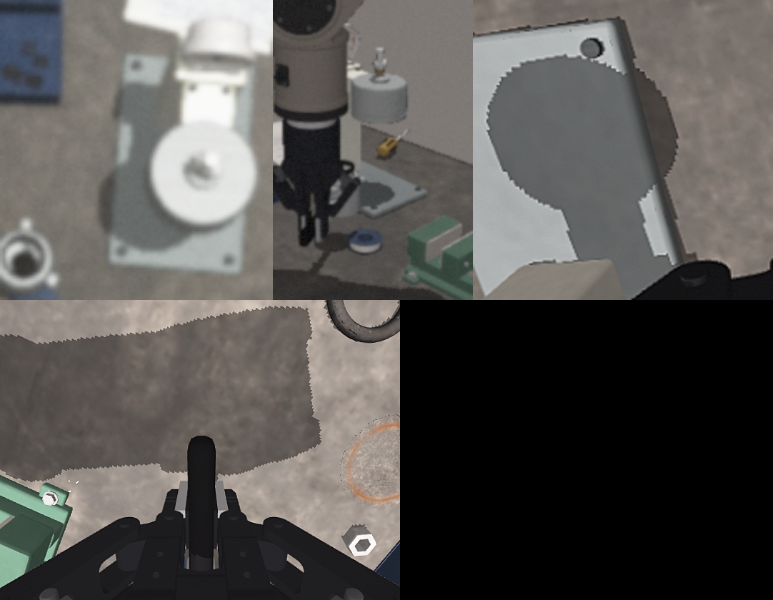

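The t3 crop shows the carrier cup at about px (279,194) and the bell top circle at (344,163). The w2 crop shows the plate corner at about (90,161), with its front edge going left and its left edge going down. The wrist view shows the handle held straight in the jaws.

```bash
python3 -c "
from h import *
w2=cv2.cvtColor(cv2.imread('pics/w2.png'),6).astype(int)
for r in (185,190,270,280,290,300): print('row',r,list(w2[r,88:140:1]))
for c in (10,30,60): print('col',c,list(w2[150:190,c]))
t=cv2.imread('pics/t3.png');P=camera_params('top');g=cv2.cvtColor(t,6)
for n,(x0,y0,x1,y1),a,b,z in (('bell',(315,135,375,195),14,26,.208),('cup',(262,175,300,212),6,14,.127)):
  G=cv2.resize(g[y0:y1,x0:x1],None,fx=6,fy=6,interpolation=2)
  for c in cv2.HoughCircles(G,3,1.5,2,param1=120,param2=25,minRadius=a*6,maxRadius=b*6)[0][:5]:
    uv=(c[:2]+.5)/6-.5+[x0,y0];print(n,uv,c[2]/6,px2z(P,uv,z)[0].round(4))
"
```

```text
row 185 [np.int64(134), np.int64(106), np.int64(75), np.int64(64), np.int64(60), np.int64(57), np.int64(60), np.int64(60), np.int64(103), np.int64(115), np.int64(117), np.int64(116), np.int64(115), np.int64(115), np.int64(117), np.int64(115), np.int64(114), np.int64(111), np.int64(112), np.int64(111), np.int64(113), np.int64(114), np.int64(115), np.int64(113), np.int64(115), np.int64(114), np.int64(115), np.int64(116), np.int64(115), np.int64(114), np.int64(112), np.int64(111), np.int64(111), np.int64(113), np.int64(116), np.int64(115), np.int64(114), np.int64(116), np.int64(114), np.int64(114), np.int64(115), np.int64(113), np.int64(115), np.int64(114), np.int64(114), np.int64(113), np.int64(113), np.int64(117), np.int64(120), np.int64(124), np.int64(125), np.int64(123)]
row 190 [np.int64(151), np.int64(138), np.int64(116), np.int64(90), np.int64(69), np.int64(60), np.int64(57), np.int64(59), np.int64(58), np.int64(90), np.int64(121), np.int64(120), np.int64(116), np.int64(113), np.int64(111), np.int64(111), np.int64(111), np.int64(111), np.int64(112), np.int64(113), np.int64(115), 
[... 5017 characters left out ...]
p.int64(97), np.int64(134), np.int64(168), np.int64(171), np.int64(180), np.int64(187), np.int64(187), np.int64(185), np.int64(182), np.int64(183), np.int64(183), np.int64(182), np.int64(183), np.int64(182), np.int64(183), np.int64(183), np.int64(185), np.int64(185), np.int64(188), np.int64(196), np.int64(138), np.int64(98), np.int64(103), np.int64(104), np.int64(103), np.int64(104)]Traceback (most recent call last):
  File "<string>", line 9, in <module>
    for c in cv2.HoughCircles(G,3,1.5,2,param1=120,param2=25,minRadius=a*6,maxRadius=b*6)[0][:5]:
             ~~~~~~~~~~~~~~~~~~~~~~~~~~~~~~~~~~~~~~~~~~~~~~~~~~~~~~~~~~~~~~~~~~~~~~~~~~~~^^^
TypeError: 'NoneType' object is not subscriptable
```

```bash
python3 -c "
from h import *
P=np.load('w2.npy',allow_pickle=True).item()
L=px2z(P,[(95.6,185),(96.8,190),(118.9,270),(121.8,280),(124,290),(126.9,300)],0)[:,:2]
F=px2z(P,[(10,168.8),(30,165.8),(60,162.8)],0.0)[:,:2]
def fit(A): 
  c=A.mean(0);u=np.linalg.svd(A-c)[2][0];return c,u*np.sign(u[np.abs(u).argmax()])
c1,u1=fit(L);c2,u2=fit(F);print(L.round(4),F.round(4))
print('yaw L',np.degrees(np.arctan2(u1[1],u1[0])),'yaw F',np.degrees(np.arctan2(u2[1],u2[0]))-90)
y=np.radians(-3.4)
for yd in(-2.4,-3.4,-4.4):
  y=np.radians(yd);ex=np.array([np.cos(y),np.sin(y)]);ey=np.array([-ex[1],ex[0]])
  print(yd,'axis',((c2@ex)+.06)*ex+((c1@ey)-.065)*ey)
t=cv2.imread('pics/t3.png');T=camera_params('top');g=cv2.cvtColor(t,6)
for n,uv,z in (('bell',(344.4,163.4),.208),('cup(.599,.020)',(279.2,194.1),.127)): print(n,px2z(T,uv,z))
G=t[150:220,255:315];_,m=cv2.threshold(g[175:212,262:300],150,255,0);print(g[185:204,268:292])
_,m=cv2.threshold(g,175,255,0);m[:,:320]=0;m[:,366:]=0;m[:140]=0;m[190:]=0
ct=max(cv2.findContours(m,0,1)[0],key=cv2.contourArea);print(cv2.boundingRect(ct))
" | grep -v '^$'
```

```text
[[ 0.6313 -0.0637]
 [ 0.636  -0.064 ]
 [ 0.7164 -0.0675]
 [ 0.7273 -0.068 ]
 [ 0.7384 -0.0691]
 [ 0.7497 -0.0696]] [[ 0.6032 -0.1392]
 [ 0.6039 -0.119 ]
 [ 0.6062 -0.09  ]]
yaw L -2.747301922884282 yaw F -3.614488066351072
-2.4 axis [ 0.66389348 -0.13055144]
-3.4 axis [ 0.66372774 -0.12996999]
-4.4 axis [ 0.6635991  -0.12940426]
bell [[ 0.66082732 -0.13411319  0.208     ]]
cup(.599,.020) [[0.59696263 0.01229273 0.127     ]]
[[115 113 112 115 131 148 149 150 142 141 149 152 155 157 145 139 127 123
  116 116 114 110 112 114]
 [116 112 114 130 152 162 153 140 126 115 108 118 130 144 150 152 149 136
  123 114 116 116 110 114]
 [114 113 131 156 167 156 127 111 101  95  92  92  97 104 120 145 161 159
  140 123 111 113 113 111]
 [113 124 157 171 158 128 113 120 131 126 109 103  95  92  96 114 152 172
  165 134 116 111 110 116]
 [115 146 175 170 142 130 150 175 187 178 156 128 122 117 103  95 124 162
  175 154 127 113 115 115]
 [127 159 167 151 142 170 198 211 212 199 175 147 141 146 131 109 101 140
  176 170 137 117 115 118]
 [139 171 154 134 168 200 218 214 205 187 154 132 129 145 148 129 
[... 566 characters left out ...]
114  71  52  55  50  53  57  50  63  81  95 128
  179 190 162 125 116 113]
 [152 181 187 168 144 139 111  75  57  53  53  55  57  56  62  78 108 151
  186 185 149 121 113 113]
 [163 168 194 189 169 136 101  75  54  52  54  54  57  61  69  95 134 178
  192 172 149 132 122 114]
 [171 156 182 195 186 158 121  94  72  60  59  60  68  80 108 142 177 198
  183 165 167 169 151 130]
 [171 139 152 185 193 186 166 145 119 100  91  95 113 135 159 183 197 190
  171 174 198 202 182 144]
 [145 113 120 148 176 186 187 183 170 158 149 160 172 183 189 188 181 163
  156 182 211 217 194 147]
 [105  89  95 112 135 160 176 191 190 187 188 190 194 190 180 164 144 126
  133 168 205 208 177 136]]
(326, 140, 38, 42)
```

arm_command(steps=[{"dx":-0.02,"dy":-0.001,"dz":0,"ax":0,"ay":0,"az":0,"hand":0.008},{"dx":-0.05,"dy":-0.003,"dz":0,"ax":0,"ay":0,"az":0,"hand":0.008},{"dx":-0.08,"dy":-0.005,"dz":0,"ax":0,"ay":0,"az":0,"hand":0.008},{"dx":-0.11,"dy":-0.007,"dz":0,"ax":0,"ay":0,"az":0,"hand":0.008},{"dx":-0.135,"dy":-0.008,"dz":0,"ax":0,"ay":0,"az":0,"hand":0.008},{"dx":-0.152,"dy":-0.009,"dz":0,"ax":0,"ay":0,"az":0,"hand":0.008},{"dx":-0.1625,"dy":-0.0095,"dz":0,"ax":0,"ay":0,"az":0,"hand":0.008},{"dx":-0.1625,"dy":-0.0095,"dz":0,"ax":0,"ay":0,"az":0,"hand":0.008},{"dx":-0.1625,"dy":-0.0095,"dz":0,"ax":0,"ay":0,"az":0,"hand":0.008}])

```text
time_s: 9.62
ee_pos: [0.614, -0.0309, 0.0762]
eef_rot: [-0.0, 0.525, 0.851, 0.0]
force: [0.8, 1.3, -3.2]
grip_width: 0.0122
finger_force: 112.3
```

```bash
python3 -c "
from h import *
s=save('scene','s4.png');t=save('top','t4.png');go(.614,-.0313,.0764,116.7)
S=camera_params('scene');print(x2px(S,[[.6635,-.1297,.150],[.6635,-.1297,.208],[.6635,-.1297,.127]]))
c=np.hstack([cv2.resize(s[130:230,215:320],(420,400),interpolation=2),cv2.resize(t[130:220,300:385],(378,400),interpolation=2)]);cv2.imwrite('pics/c5.png',c[:,:,::-1])"
```

```text
t 9.72 p [ 0.6139 -0.0297  0.0764] yaw 116.7 -> [-0.0015 -0.0006 -0.    ] rot [ 0.     -0.0008  0.0008] F [ 0.4  1.1 -3.3] q7 0.08
[[264.35727325 175.23331993]
 [264.78879837 151.6393006 ]
 [264.19071389 184.34117701]]
```

View pics/c5.png

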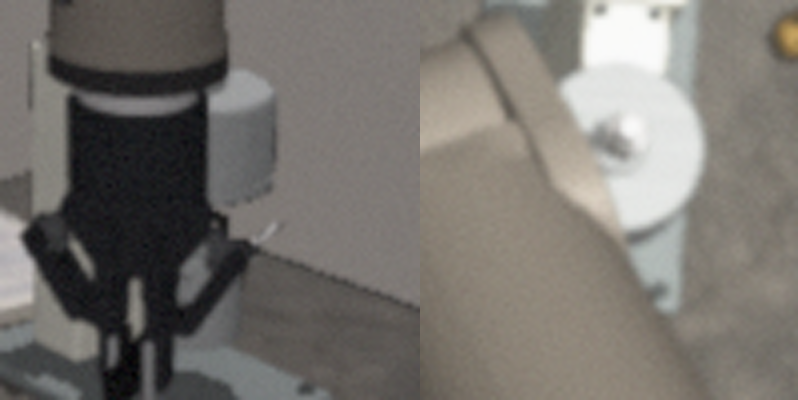

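In c5 the bell's right edge is at crop x≈275 (column 283.8, as predicted), and the cup's right edge shows at crop x≈238, below the bell. In the top view the arm covers part of the bell.

```bash
python3 -c "
from h import *
S=camera_params('scene');g=cv2.cvtColor(cv2.imread('pics/s4.png'),6)
print('cols 268..290')
for r in (160,165,170,200,203,206,209,212,215): print(r,g[r,268:290].tolist())
p,R,s=tool();print(p)
ctr=p+R@[-.1102,0,0]
print(ctr)
v=np.array([-.73,-.68,0])
for z in(.112,.09,.07,.054): print(z,x2px(S,[ctr*[1,1,0]+[0,0,z]+.028*v]))
print(x2px(S,np.array([[.6635,-.1297,.18]])+.046*v))
"
```

```text
cols 268..290
160 [109, 109, 112, 108, 106, 107, 103, 102, 101, 98, 98, 97, 95, 94, 92, 93, 112, 122, 124, 124, 122, 123]
165 [108, 107, 106, 111, 106, 105, 104, 104, 102, 99, 96, 94, 96, 93, 90, 81, 105, 120, 122, 121, 122, 122]
170 [108, 109, 104, 110, 108, 102, 107, 106, 103, 99, 98, 96, 93, 92, 88, 88, 110, 120, 122, 120, 121, 124]
200 [29, 31, 25, 24, 43, 61, 73, 70, 73, 83, 83, 87, 87, 87, 85, 87, 88, 90, 88, 90, 92, 89]
203 [26, 30, 47, 78, 90, 91, 86, 84, 82, 83, 85, 86, 83, 85, 83, 86, 83, 88, 87, 86, 88, 88]
206 [58, 90, 104, 98, 97, 91, 82, 81, 80, 82, 80, 80, 83, 83, 89, 88, 89, 90, 90, 93, 92, 93]
209 [101, 106, 101, 99, 95, 89, 83, 82, 87, 82, 84, 82, 82, 78, 80, 80, 80, 77, 82, 82, 86, 86]
212 [105, 103, 100, 97, 93, 89, 84, 80, 87, 84, 85, 87, 87, 88, 87, 89, 91, 86, 88, 88, 91, 90]
215 [104, 104, 100, 96, 92, 89, 87, 90, 89, 90, 88, 88, 87, 82, 80, 83, 84, 85, 86, 88, 84, 88]
[ 0.61387103 -0.02970505  0.07635382]
[ 0.66346387 -0.12811533  0.07626531]
0.112 [[275.35070642 190.6117237 ]]
0.09 [[275.11481393 199.11393215]]
0.07 [[274.90326592 206.73863548]]
0.054 [[274.73597933 212.76800791]]
[[284.23559761 163.54237316]]
```

arm_command(steps=[{"dx":-0.0017,"dy":-0.0012,"dz":-0.008,"ax":0,"ay":0,"az":0,"hand":0.008},{"dx":-0.0017,"dy":-0.0012,"dz":-0.02,"ax":0,"ay":0,"az":0,"hand":0.008},{"dx":-0.0017,"dy":-0.0012,"dz":-0.028,"ax":0,"ay":0,"az":0,"hand":0.008},{"dx":-0.0017,"dy":-0.0012,"dz":-0.034,"ax":0,"ay":0,"az":0,"hand":0.008},{"dx":-0.0017,"dy":-0.0012,"dz":-0.036,"ax":0,"ay":0,"az":0,"hand":0.008},{"dx":-0.0017,"dy":-0.0012,"dz":-0.038,"ax":0,"ay":0,"az":0,"hand":0.008},{"dx":-0.0017,"dy":-0.0012,"dz":-0.04,"ax":0,"ay":0,"az":0,"hand":0.008},{"dx":-0.0017,"dy":-0.0012,"dz":-0.042,"ax":0,"ay":0,"az":0,"hand":0.008},{"dx":-0.0017,"dy":-0.0012,"dz":-0.042,"ax":0,"ay":0,"az":0,"hand":0.008},{"dx":-0.0017,"dy":-0.0012,"dz":-0.042,"ax":0,"ay":0,"az":0,"hand":0.008}])

```text
time_s: 10.55
ee_pos: [0.614, -0.0333, 0.1182]
eef_rot: [-0.0, 0.525, 0.851, -0.0]
force: [0.4, -0.3, -3.1]
grip_width: 0.0124
finger_force: 112.4
```

```bash
python3 -c "
from h import *
go(.614,-.0313,.13,116.7);print(tool()[2]['ft_torque'].round(2))"
```

```text
t 10.55 p [ 0.614  -0.0333  0.1182] yaw 116.6 -> [ 0.0018  0.0009 -0.0118] rot [-0.0001 -0.0002 -0.0011] F [ 0.4 -0.3 -3.1] q7 0.12
[ 0.34  0.13 -0.  ]
```

arm_command(steps=[{"dx":0.0016,"dy":0.0009,"dz":0,"ax":0,"ay":0,"az":0,"hand":0.008},{"dx":0.0016,"dy":0.0009,"dz":-0.002,"ax":0,"ay":0,"az":0,"hand":0.008},{"dx":0.0016,"dy":0.0009,"dz":-0.004,"ax":0,"ay":0,"az":0,"hand":0.008},{"dx":0.0016,"dy":0.0009,"dz":-0.006,"ax":0,"ay":0,"az":0,"hand":0.008},{"dx":0.0016,"dy":0.0009,"dz":-0.008,"ax":0,"ay":0,"az":0,"hand":0.008},{"dx":0.0016,"dy":0.0009,"dz":-0.008,"ax":0,"ay":0,"az":0,"hand":0.008},{"dx":0.0016,"dy":0.0009,"dz":-0.008,"ax":0,"ay":0,"az":0,"hand":0.008}])

```text
time_s: 11.13
ee_pos: [0.6142, -0.0315, 0.1265]
eef_rot: [0.0, 0.525, 0.851, 0.0]
force: [0.1, 0.1, -3.4]
grip_width: 0.0124
finger_force: 112.4
```

```bash
python3 -c "
from h import *
go(.614,-.0313,.13,116.7);print(tool()[2]['ft_torque'].round(2))"
```

```text
t 11.13 p [ 0.6142 -0.0315  0.1265] yaw 116.6 -> [ 0.0003 -0.0001 -0.0035] rot [ 0.0003  0.0002 -0.0011] F [ 0.1  0.1 -3.4] q7 0.12
[ 0.34  0.19 -0.03]
```

arm_command(steps=[{"dx":0,"dy":0,"dz":-0.001,"ax":0,"ay":0,"az":0,"hand":0.008},{"dx":0,"dy":0,"dz":-0.002,"ax":0,"ay":0,"az":0,"hand":0.008},{"dx":0,"dy":0,"dz":-0.003,"ax":0,"ay":0,"az":0,"hand":0.008},{"dx":0,"dy":0,"dz":-0.004,"ax":0,"ay":0,"az":0,"hand":0.008},{"dx":0,"dy":0,"dz":-0.0045,"ax":0,"ay":0,"az":0,"hand":0.008},{"dx":0,"dy":0,"dz":-0.0045,"ax":0,"ay":0,"az":0,"hand":0.008},{"dx":0,"dy":0,"dz":-0.0045,"ax":0,"ay":0,"az":0,"hand":0.008}])

```text
time_s: 11.72
ee_pos: [0.6141, -0.0315, 0.1309]
eef_rot: [0.0, 0.525, 0.851, 0.0]
force: [-0.9, -0.9, -3.1]
grip_width: 0.0126
finger_force: 112.4
```

arm_command(steps=[{"dx":0,"dy":0,"dz":-0.001,"ax":0,"ay":0,"az":0,"hand":0.008},{"dx":0,"dy":0,"dz":-0.0015,"ax":0,"ay":0,"az":0,"hand":0.008},{"dx":0,"dy":0,"dz":-0.0015,"ax":0,"ay":0,"az":0,"hand":0.008},{"dx":0,"dy":0,"dz":-0.0015,"ax":0,"ay":0,"az":0,"hand":0.008}])

```text
time_s: 12.05
ee_pos: [0.614, -0.0315, 0.1322]
eef_rot: [-0.0, 0.525, 0.851, -0.0]
force: [0.5, 0.3, -5.1]
grip_width: 0.0124
finger_force: 112.3
```

```bash
python3 -c "
from h import *
go(.614,-.0313,.13,116.7);print(tool()[2]['ft_torque'].round(2))"
```

```text
t 12.05 p [ 0.614  -0.0315  0.1322] yaw 116.6 -> [0.0002 0.0001 0.0022] rot [-0.0002 -0.0002 -0.0011] F [ 0.5  0.3 -5.1] q7 0.12
[ 0.46  0.2  -0.01]
```

arm_command(steps=[{"dx":0,"dy":0,"dz":-0.0012,"ax":0,"ay":0,"az":0,"hand":0.008},{"dx":0,"dy":0,"dz":-0.0025,"ax":0,"ay":0,"az":0,"hand":0.008},{"dx":-0.0001,"dy":-0.0058,"dz":-0.004,"ax":0,"ay":0,"az":-0.0524,"hand":0.008},{"dx":-0.0006,"dy":-0.0115,"dz":-0.0055,"ax":0,"ay":0,"az":-0.1047,"hand":0.008},{"dx":-0.0014,"dy":-0.0172,"dz":-0.0062,"ax":0,"ay":0,"az":-0.1571,"hand":0.008},{"dx":-0.0024,"dy":-0.0229,"dz":-0.0062,"ax":0,"ay":0,"az":-0.2094,"hand":0.008},{"dx":-0.0024,"dy":-0.0229,"dz":-0.0062,"ax":0,"ay":0,"az":-0.2094,"hand":0.008},{"dx":-0.0024,"dy":-0.0229,"dz":-0.0062,"ax":0,"ay":0,"az":-0.2094,"hand":0.008}])

```text
time_s: 12.72
ee_pos: [0.5945, -0.0438, 0.1384]
eef_rot: [-0.0, 0.434, 0.901, 0.0]
force: [0.2, 1.4, -8.9]
grip_width: 0.0122
finger_force: 112.2
```

```bash
cat >> h.py <<'E'
def chk():
    p,R,s=tool();a=p+R@[-.1102,0,0];print("t",round(s["time_s"],2),"p",p.round(4),"yaw",np.degrees(np.arctan2(R[1,0],R[0,0])).round(2),"axis",a.round(4),"F",s["force"].round(1),"tool F",(R.T@s["force"]).round(1),"T",s["ft_torque"].round(2),"w",s["grip_width"].round(4),"q7",s["joint_pos"][6].round(2))
E
python3 -c "
from h import *
chk()"
```

```text
Traceback (most recent call last):
  File "h.py", line 27, in chk
    p,R,s=tool();a=p+R@[-.1102,0,0];print("t",round(s["time_s"],2),"p",p.round(4),"yaw",np.degrees(np.arctan2(R[1,0],R[0,0])).round(2),"axis",a.round(4),"F",s["force"].round(1),"tool F",(R.T@s["force"]).round(1),"T",s["ft_torque"].round(2),"w",s["grip_width"].round(4),"q7",s["joint_pos"][6].round(2))
                                                                                                                                                                                                                                                    ^^^^^^^^^^^^^^^^^^^^^
AttributeError: 'float' object has no attribute 'round'
```

arm_command(steps=[{"dx":-0.0001,"dy":-0.0058,"dz":-0.0005,"ax":0,"ay":0,"az":-0.0524,"hand":0.008},{"dx":-0.0006,"dy":-0.0115,"dz":-0.001,"ax":0,"ay":0,"az":-0.1047,"hand":0.008},{"dx":-0.0014,"dy":-0.0172,"dz":-0.001,"ax":0,"ay":0,"az":-0.1571,"hand":0.008},{"dx":-0.0024,"dy":-0.0229,"dz":-0.001,"ax":0,"ay":0,"az":-0.2094,"hand":0.008},{"dx":-0.0038,"dy":-0.0285,"dz":-0.001,"ax":0,"ay":0,"az":-0.2618,"hand":0.008},{"dx":-0.0038,"dy":-0.0285,"dz":-0.001,"ax":0,"ay":0,"az":-0.2618,"hand":0.008}])

```text
time_s: 13.22
ee_pos: [0.5743, -0.0651, 0.1392]
eef_rot: [-0.001, 0.312, 0.95, -0.0]
force: [-0.1, 3.3, -9.9]
grip_width: 0.012
finger_force: 112.3
```

```bash
sed -i 's/s\["grip_width"\].round(4)/round(s["grip_width"],4)/' h.py; python3 -c "
from h import *
chk()"
```

```text
t 13.22 p [ 0.5743 -0.0651  0.1392] yaw 143.66 axis [ 0.663  -0.1304  0.1391] F [-0.1  3.3 -9.9] tool F [2.  2.7 9.9] T [1.24 0.83 0.24] w 0.012 q7 0.61
```

arm_command(steps=[{"dx":-0.0001,"dy":-0.0058,"dz":0,"ax":0,"ay":0,"az":-0.0524,"hand":0.008},{"dx":-0.0006,"dy":-0.0115,"dz":0,"ax":0,"ay":0,"az":-0.1047,"hand":0.008},{"dx":-0.0014,"dy":-0.0172,"dz":0,"ax":0,"ay":0,"az":-0.1571,"hand":0.008},{"dx":-0.0024,"dy":-0.0229,"dz":0,"ax":0,"ay":0,"az":-0.2094,"hand":0.008},{"dx":-0.0038,"dy":-0.0285,"dz":0,"ax":0,"ay":0,"az":-0.2618,"hand":0.008},{"dx":-0.0038,"dy":-0.0285,"dz":0,"ax":0,"ay":0,"az":-0.2618,"hand":0.008}])

```text
time_s: 13.72
ee_pos: [0.5606, -0.0905, 0.1392]
eef_rot: [-0.001, 0.186, 0.983, -0.0]
force: [-0.1, 1.9, -9.9]
grip_width: 0.0119
finger_force: 112.3
```

```bash
python3 -c "
from h import *
chk()"
```

```text
t 13.72 p [ 0.5606 -0.0905  0.1392] yaw 158.57 axis [ 0.6632 -0.1308  0.1391] F [-0.1  1.9 -9.9] tool F [0.7 1.7 9.9] T [0.92 1.01 0.23] w 0.0119 q7 0.89
```

arm_command(steps=[{"dx":0,"dy":-0.0029,"dz":0,"ax":0,"ay":0,"az":-0.0262,"hand":0.008},{"dx":-0.0001,"dy":-0.0058,"dz":0,"ax":0,"ay":0,"az":-0.0524,"hand":0.008},{"dx":-0.0003,"dy":-0.0086,"dz":0,"ax":0,"ay":0,"az":-0.0785,"hand":0.008},{"dx":-0.0006,"dy":-0.0115,"dz":0,"ax":0,"ay":0,"az":-0.1047,"hand":0.008},{"dx":-0.0006,"dy":-0.0115,"dz":0,"ax":0,"ay":0,"az":-0.1047,"hand":0.008}])

```text
time_s: 14.13
ee_pos: [0.5571, -0.101, 0.1393]
eef_rot: [-0.001, 0.135, 0.991, -0.0]
force: [-1.7, -0.3, -10.3]
grip_width: 0.0123
finger_force: 112.4
```

```bash
python3 -c "
from h import *
chk()"
```

```text
t 14.13 p [ 0.5571 -0.101   0.1393] yaw 164.45 axis [ 0.6633 -0.1306  0.1392] F [ -1.7  -0.3 -10.3] tool F [ 1.6 -0.7 10.3] T [ 0.28  1.42 -0.11] w 0.0123 q7 1.0
```

Next 4° in 1° rows (the stop may come any time from here).

arm_command(steps=[{"dx":0,"dy":-0.0019,"dz":0,"ax":0,"ay":0,"az":-0.0175,"hand":0.008},{"dx":-0.0001,"dy":-0.0038,"dz":0,"ax":0,"ay":0,"az":-0.0349,"hand":0.008},{"dx":-0.0002,"dy":-0.0058,"dz":0,"ax":0,"ay":0,"az":-0.0524,"hand":0.008},{"dx":-0.0003,"dy":-0.0077,"dz":0,"ax":0,"ay":0,"az":-0.0698,"hand":0.008},{"dx":-0.0003,"dy":-0.0077,"dz":0,"ax":0,"ay":0,"az":-0.0698,"hand":0.008}])

```text
time_s: 14.55
ee_pos: [0.5554, -0.1088, 0.1394]
eef_rot: [-0.0, 0.099, 0.995, -0.0]
force: [-2.9, -2.4, -11.2]
grip_width: 0.0121
finger_force: 112.5
```

```bash
python3 -c "
from h import *
chk()"
```

```text
t 14.55 p [ 0.5554 -0.1088  0.1394] yaw 168.67 axis [ 0.6635 -0.1304  0.1394] F [ -2.9  -2.4 -11.2] tool F [ 2.3 -2.9 11.2] T [-0.14  1.55 -0.35] w 0.0121 q7 1.08
```

arm_command(steps=[{"dx":0,"dy":-0.0019,"dz":0,"ax":0,"ay":0,"az":-0.0175,"hand":0.008},{"dx":-0.0001,"dy":-0.0038,"dz":0,"ax":0,"ay":0,"az":-0.0349,"hand":0.008},{"dx":-0.0002,"dy":-0.0058,"dz":0,"ax":0,"ay":0,"az":-0.0524,"hand":0.008},{"dx":-0.0003,"dy":-0.0077,"dz":0,"ax":0,"ay":0,"az":-0.0698,"hand":0.008},{"dx":-0.0003,"dy":-0.0077,"dz":0,"ax":0,"ay":0,"az":-0.0698,"hand":0.008}])

```text
time_s: 14.97
ee_pos: [0.5543, -0.1165, 0.1395]
eef_rot: [-0.0, 0.064, 0.998, -0.0]
force: [-3.6, -3.4, -9.9]
grip_width: 0.0123
finger_force: 112.5
```

```bash
python3 -c "
from h import *
chk()"
```

```text
t 14.97 p [ 0.5543 -0.1165  0.1395] yaw 172.7 axis [ 0.6636 -0.1305  0.1395] F [-3.6 -3.4 -9.9] tool F [ 3.1 -3.8  9.9] T [-0.4   1.71 -0.43] w 0.0123 q7 1.16
```

arm_command(steps=[{"dx":0.0007,"dy":-0.003,"dz":0,"ax":0,"ay":0,"az":-0.0175,"hand":0.008},{"dx":0.0007,"dy":-0.0049,"dz":0,"ax":0,"ay":0,"az":-0.0349,"hand":0.008},{"dx":0.0006,"dy":-0.0069,"dz":0,"ax":0,"ay":0,"az":-0.0524,"hand":0.008},{"dx":0.0006,"dy":-0.0069,"dz":0,"ax":0,"ay":0,"az":-0.0524,"hand":0.008}])

```text
time_s: 15.3
ee_pos: [0.5528, -0.1229, 0.1395]
eef_rot: [-0.0, 0.037, 0.999, 0.0]
force: [-3.0, 0.4, -10.0]
grip_width: 0.0118
finger_force: 112.5
```

```bash
python3 -c "
from h import *
chk()"
```

```text
t 15.3 p [ 0.5528 -0.1229  0.1395] yaw 175.73 axis [ 0.6627 -0.1311  0.1394] F [ -3.    0.4 -10. ] tool F [ 3.   0.2 10. ] T [ 0.09  1.52 -0.18] w 0.0118 q7 1.21
```

Continue 3° more.

arm_command(steps=[{"dx":0.0005,"dy":-0.0019,"dz":0,"ax":0,"ay":0,"az":-0.0175,"hand":0.008},{"dx":0.0004,"dy":-0.0038,"dz":0,"ax":0,"ay":0,"az":-0.0349,"hand":0.008},{"dx":0.0003,"dy":-0.0058,"dz":0,"ax":0,"ay":0,"az":-0.0524,"hand":0.008},{"dx":0.0003,"dy":-0.0058,"dz":0,"ax":0,"ay":0,"az":-0.0524,"hand":0.008}])

```text
time_s: 15.63
ee_pos: [0.5521, -0.1273, 0.1395]
eef_rot: [-0.0, 0.011, 1.0, 0.001]
force: [-4.0, 7.1, -9.6]
grip_width: 0.0121
finger_force: 113.8
```

```bash
python3 -c "
from h import *
chk()"
```

```text
t 15.63 p [ 0.5521 -0.1273  0.1395] yaw 178.77 axis [ 0.6623 -0.1296  0.1395] F [-4.   7.1 -9.6] tool F [4.1 7.  9.6] T [ 1.51  1.64 -1.04] w 0.0121 q7 1.27
```

arm_command(steps=[{"dx":0,"dy":-0.001,"dz":0,"ax":0,"ay":0,"az":-0.0087,"hand":0.008},{"dx":0,"dy":-0.0019,"dz":0,"ax":0,"ay":0,"az":-0.0175,"hand":0.008},{"dx":0,"dy":-0.0019,"dz":0,"ax":0,"ay":0,"az":-0.0175,"hand":0.008}])

```text
time_s: 15.88
ee_pos: [0.5521, -0.1281, 0.1396]
eef_rot: [-0.0, 0.002, 1.0, 0.001]
force: [-4.6, 12.5, -8.2]
grip_width: 0.0125
finger_force: 115.6
```

```bash
python3 -c "
from h import *
chk()"
```

```text
t 15.88 p [ 0.5521 -0.1281  0.1396] yaw 179.76 axis [ 0.6623 -0.1286  0.1395] F [-4.6 12.5 -8.2] tool F [ 4.6 12.4  8.2] T [ 2.46  1.71 -1.47] w 0.0125 q7 1.29
```

arm_command(steps=[{"dx":0.0003,"dy":0.002,"dz":0,"ax":0,"ay":0,"az":0.02,"hand":0.008},{"dx":0.0005,"dy":0.0035,"dz":0,"ax":0,"ay":0,"az":0.04,"hand":0.008},{"dx":0.0005,"dy":0.0035,"dz":0.001,"ax":0,"ay":0,"az":0.04,"hand":0.008},{"dx":0.0005,"dy":0.0035,"dz":0.002,"ax":0,"ay":0,"az":0.04,"hand":0.008},{"dx":0.0005,"dy":0.0035,"dz":0.003,"ax":0,"ay":0,"az":0.04,"hand":0.008},{"dx":0.0005,"dy":0.0035,"dz":0.003,"ax":0,"ay":0,"az":0.04,"hand":0.008},{"dx":0.0005,"dy":0.0035,"dz":0.003,"ax":0,"ay":0,"az":0.04,"hand":0.008}])

```text
time_s: 16.47
ee_pos: [0.5524, -0.1262, 0.1372]
eef_rot: [0.001, 0.022, 1.0, 0.0]
force: [-2.3, 5.9, -2.3]
grip_width: 0.0123
finger_force: 114.0
```

```bash
python3 -c "
from h import *
chk()"
```

```text
t 16.47 p [ 0.5524 -0.1262  0.1372] yaw 177.45 axis [ 0.6625 -0.1311  0.1373] F [-2.3  5.9 -2.3] tool F [2.5 5.8 2.3] T [ 1.16  0.74 -0.27] w 0.0123 q7 1.24
```

arm_command(steps=[{"dx":0,"dy":0.001,"dz":0.0005,"ax":0,"ay":0,"az":0.005,"hand":0.008},{"dx":0,"dy":0.0015,"dz":0.001,"ax":0,"ay":0,"az":0.01,"hand":0.008},{"dx":0,"dy":0.0015,"dz":0.001,"ax":0,"ay":0,"az":0.01,"hand":0.008},{"dx":0,"dy":0.0015,"dz":0.001,"ax":0,"ay":0,"az":0.01,"hand":0.008}])

```text
time_s: 16.8
ee_pos: [0.5523, -0.1253, 0.1359]
eef_rot: [0.001, 0.028, 1.0, -0.0]
force: [-0.3, 3.1, -1.9]
grip_width: 0.0122
finger_force: 113.8
```

```bash
python3 -c "
from h import *
chk()
s=save('scene','s5.png');cv2.imwrite('pics/c6.png',cv2.resize(s[130:230,200:320],(720,600),interpolation=2)[:,:,::-1])"
```

```text
t 16.8 p [ 0.5523 -0.1253  0.1359] yaw 176.81 axis [ 0.6624 -0.1314  0.136 ] F [-0.3  3.1 -1.9] tool F [0.5 3.1 1.9] T [ 0.56  0.11 -0.13] w 0.0122 q7 1.23
```

View pics/c6.png

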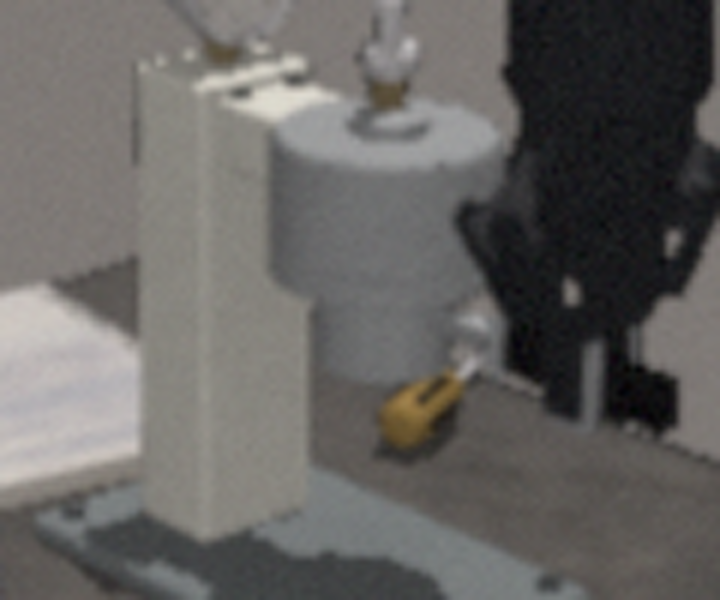

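The scene crop shows the carrier cup up inside the bell mouth, centred and level, with the jaws on the handle at right.

arm_command(steps=[{"dx":0,"dy":0.0003,"dz":0.0005,"ax":0,"ay":0,"az":0,"hand":0.008},{"dx":0,"dy":0.0005,"dz":0.001,"ax":0,"ay":0,"az":0,"hand":0.008},{"dx":0,"dy":0.0005,"dz":0.0013,"ax":0,"ay":0,"az":0,"hand":0.008},{"dx":0,"dy":0.0005,"dz":0.0013,"ax":0,"ay":0,"az":0,"hand":0.008}])

```text
time_s: 17.18
ee_pos: [0.5522, -0.125, 0.1344]
eef_rot: [0.0, 0.028, 1.0, -0.0]
force: [3.5, 0.5, -1.4]
grip_width: 0.0121
finger_force: 114.0
```

```bash
python3 -c "
from h import *
chk()"
```

```text
t 17.18 p [ 0.5522 -0.125   0.1344] yaw 176.77 axis [ 0.6622 -0.1312  0.1345] F [ 3.5  0.5 -1.4] tool F [-3.4  0.7  1.4] T [ 0.17 -0.49 -0.17] w 0.0121 q7 1.23
```

arm_command(newtons=40, steps=[{"dx":0.0003,"dy":0,"dz":-0.0008,"ax":0,"ay":0,"az":0,"hand":0.008},{"dx":0.0003,"dy":0,"dz":-0.0008,"ax":0,"ay":0,"az":0,"hand":0.01},{"dx":0.0003,"dy":0,"dz":-0.0008,"ax":0,"ay":0,"az":0,"hand":0.014},{"dx":0.0003,"dy":0,"dz":-0.0008,"ax":0,"ay":0,"az":0,"hand":0.018},{"dx":0.0003,"dy":0,"dz":-0.0008,"ax":0,"ay":0,"az":0,"hand":0.03},{"dx":0.0003,"dy":0,"dz":-0.0008,"ax":0,"ay":0,"az":0,"hand":0.05},{"dx":0.0003,"dy":0,"dz":-0.0008,"ax":0,"ay":0,"az":0,"hand":0.05},{"dx":0.0003,"dy":0,"dz":-0.0008,"ax":0,"ay":0,"az":0,"hand":0.05}])

```text
time_s: 17.85
ee_pos: [0.5513, -0.1248, 0.135]
eef_rot: [-0.0, 0.028, 1.0, -0.0]
force: [0.2, -0.9, 0.3]
grip_width: 0.0501
finger_force: 0.0
```

```bash
python3 -c "
from h import *
chk()"
```

```text
t 17.85 p [ 0.5513 -0.1248  0.135 ] yaw 176.78 axis [ 0.6614 -0.131   0.135 ] F [ 0.2 -0.9  0.3] tool F [-0.3 -0.9 -0.3] T [-0.02  0.02  0.02] w 0.0501 q7 1.23
```

arm_command(steps=[{"dx":0,"dy":0,"dz":-0.02,"ax":0,"ay":0,"az":0,"hand":0.05},{"dx":0,"dy":0,"dz":-0.05,"ax":0,"ay":0,"az":0,"hand":0.05},{"dx":0.01,"dy":0,"dz":-0.09,"ax":0,"ay":0,"az":0,"hand":0.05},{"dx":0.04,"dy":0,"dz":-0.12,"ax":0,"ay":0,"az":0,"hand":0.05},{"dx":0.06,"dy":0.04,"dz":-0.12,"ax":0,"ay":0,"az":0,"hand":0.05},{"dx":0.06,"dy":-0.04,"dz":-0.12,"ax":0,"ay":0,"az":0,"hand":0.05},{"dx":0.06,"dy":-0.08,"dz":-0.12,"ax":0,"ay":0,"az":0,"hand":0.05},{"dx":0.06,"dy":-0.12,"dz":-0.12,"ax":0,"ay":0,"az":0,"hand":0.05},{"dx":0.06,"dy":-0.12,"dz":-0.12,"ax":0,"ay":0,"az":0,"hand":0.05}])

```text
time_s: 18.6
ee_pos: [0.4839, -0.2446, 0.2553]
eef_rot: [0.0, 0.029, 1.0, -0.001]
force: [1.3, 1.2, -0.6]
grip_width: 0.0499
finger_force: 0.0
```

```bash
python3 -c "
from h import *
s=save('scene','s6.png');t=save('top','t6.png');chk()
c=np.hstack([cv2.resize(s[100:260,190:350],(450,450),interpolation=2),cv2.resize(t[100:220,290:380],(337,450),interpolation=2)]);cv2.imwrite('pics/c7.png',c[:,:,::-1])"
```

```text
t 18.7 p [ 0.4834 -0.247   0.2545] yaw 176.36 axis [ 0.5934 -0.254   0.2544] F [ 0.5  0.3 -1.1] tool F [-0.5  0.4  1.1] T [ 0.05 -0.06 -0.02] w 0.0497 q7 1.62
```

View pics/c7.png

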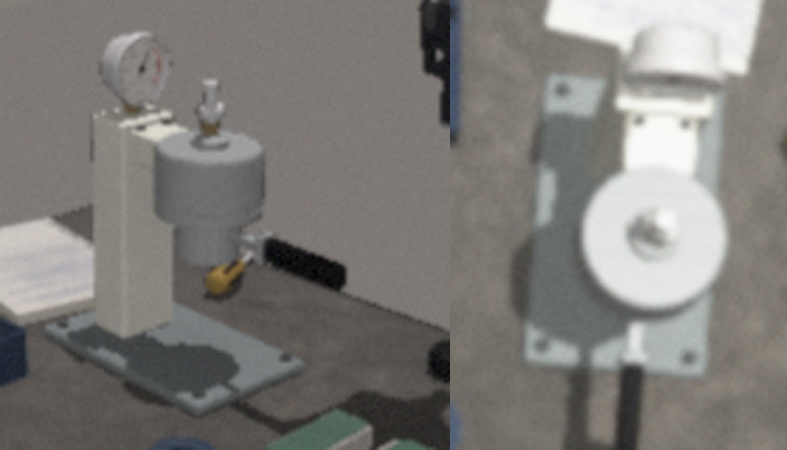

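The pictures show the carrier hanging by itself under the bell at about (208,250), handle straight out from the head and the cup level.

```bash
python3 -c "
from h import *
S=camera_params('scene');A=np.array([.6627,-.131]);u=np.array([np.cos(np.radians(176.8)),np.sin(np.radians(176.8))])
q=lambda r,z:((x2px(S,[[*(A+r*u),z]])[0]-[190,100])*450/160).round(1)
print('handle inner/outer mid',q(.070,.1375),q(.154,.1375),'cup near bottom',((x2px(S,[[A[0]-.019,A[1]+.0205,.1105]])[0]-[190,100])*450/160).round(1))
im=cv2.imread('pics/s6.png');m=np.zeros(im.shape[:2],np.uint8);m[180:206,280:315]=255*(im[180:206,280:315].max(2)<40)
ct=max(cv2.findContours(m,0,1)[0],key=cv2.contourArea);c=ct[:,0].astype(float);print(((c.min(0)-[190,100])*2.8125).round(),((c.max(0)-[190,100])*2.8125).round(),(c.mean(0)-[190,100])*2.8125,'exp mid',q(.112,.1375))
workorder.hand_in()"
```

```text
handle inner/outer mid [270.  248.7] [347.5 279.1] cup near bottom [209.7 267.8]
[264. 239.] [343. 287.] [303.23076923 263.29326923] exp mid [307.8 263.6]
the job is handed in; nothing more can be done
```

The job is handed in. The bowl sits upright in the carrier, which hangs by itself under the head, level in the last pictures. I felt for both the seal and the stop, no measured force passed about 13 N, and the loose parts were not touched.

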